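# Sweep loose nuts off a railway module into the parts tray

### The arm

A 6-joint arm with a two-finger parallel gripper is mounted at the origin on the work surface. World frame = base frame: x ahead of the robot, y to its left, z up, the work surface at z = 0. Lengths are in m, angles in rad, forces in N, time in s.
With the tool pointing down it reaches from about 0.35 to 0.85 m from the base axis. Payload 8.1 kg.
Tool frame: the origin (TCP) lies on the centre line of the jaws, within the pads' length; the fingertips stand arm.tip_reach ahead of it and the grasp point (between the pads) lies 6 mm ahead of it (arm.tip_reach is the distance from the TCP to the fingertips, in m); x points along the fingers, y is the direction in which the jaws open and shut, and the axes are right-handed (so a half turn about x gives the same grasp; the last joint's range is limited). The gripper opens to 85 mm and grips with 20 to 120 N. Pads are 22 mm wide; open, the fingers measure 114 mm over their backs; the gripper's body (76 mm by 85 mm) begins 54 mm behind the grasp point. The pads swing forward as they close: fully open they stand 13 mm farther back than shut.
Start: joints at [-0.085, 0.13, 1.488, -0, 1.523, -0.085], TCP at [0.6, 0, 0.256] pointing down, gripper open.
Joint ranges: [-2.96, 2.96], [-0.89, 2.26], [0.02, 2.5], [-1.34, 4.48], [0, 2.73], [-2.66, 2.66]. Speed limits (rad/s): [2.39, 2.39, 2.79, 3.14, 3.14, 3.14].

### API

Orientations are given as a unit quaternion [w, x, y, z].
In Python, from workcell import arm gives the robot as it stands.
- The arm moves only by the tool apply_moves, never from a script. Its argument "commands" is a list of rows, each a list of 5 numbers: the shift along the tool's x, y, z in m, then the turn about the tool's x in rad, then the closure, from -1 (fully open) to 1 (shut), so that 0 is half open. A call has 1 to 10 rows; each row shifts and turns the commanded pose from where the row before left it, along the tool's axes as they then stand; what a row does not reach is not made up. A row lasts 1/12 s, in which the tool goes at most 41.7 mm and 7.16 degrees, less where a joint would pass 70% of its speed; a pose out of reach is approached as far as the arm can. A call with a gripper value outside its range is refused whole. The fingers move at their own pace and stop on an object; the grip force is fixed at half the most. Time passes only in rows, so rows that do not move let the fingers close. It gives the time, the measured TCP pose, the force and the opening at its end, in the units of the state.
- arm.sense(): the state, without advancing time (a new reading comes with each control period).
- arm.read_camera(name): name is "scene" or "side" or "wrist"; returns the picture (420x560x3 uint8, red, green, blue); there is no depth.
- arm.camera_params(name): a dict with "fovy" (degrees; the focal length in pixels is half the picture's height over the tangent of half this angle, whatever the lens; pixels are square), "cx", "cy" (the principal point, pixels), "pose" (4x4, takes a point from camera to world coordinates). Camera axes: x right, y up, looking along -z (the intrinsics and any distortion apply to the point x, -y, -z); pixel columns grow to the right and rows downward; lengths in m; the calibration is good to about 2 mm. A picture is of the moment at which its call begins: read the wrist's pose just before it. camera_params takes no time and is no camera call; for the wrist camera it gives the pose at the moment of the call.
- arm.sign_off(): hands the job in, once; it reports no verdict.
The state is a dict: "t": time; "joints": joint angles; "qd": joint speeds; "joint_torque": joint torques, N m; "eef_pos": TCP position; "orientation": TCP orientation; "ft_force": force on the tool from outside, world axes, zero at the start; "torque": the same for the moment, N m; "grip_width": finger opening in m.
Only numpy, scipy, OpenCV 4.12 (cv2) and the standard library are available. Lean on these libraries where they do the work, as an engineer would, in place of code of your own. Each camera call takes 0.05 s, during which the arm holds its last target. There are 200 camera calls.

### The job

Clear the black deck of the model railway module: with the fingertips, sweep the four loose hexagon nuts along the deck and off its far edge so that they all drop into the steel parts tray standing there. Only push them along the surface, do not pick any of them up, and leave the toy truck, the white tank, the little hut and the pine cone standing where they are.

Things in the scene. Friction and masses are not known exactly. Their poses are not given: they have to be found in the camera images.
- module: fixed model railway module: flat black deck 360 mm (its x) by 1000 mm (its y) on a pine frame, top face 45 mm above the bench. Origin: centre of its underside. x points away from the robot; the far edge is at x = +180 mm, plain, no lip. A three-rail track (56 mm wide, 10 mm high) runs along y at x = -125 mm with a fixed buffer stop (51 mm wide, 65 mm high) on it at y = -450 mm
- hopper: grey open model hopper car parked on the track, fixed to the module at its x = -125 mm, y = +360 mm, axes parallel: 66 mm wide (its x), 240 mm long (its y), its rim 92 mm above the deck; origin at the centre of its wheels' underside, on the rails
- tray: open steel parts tray, fixed on the bench, one long side tight against the module's far edge: 90 mm (its x) by 200 mm (its y), 40 mm high (rim 5 mm below the deck), walls and floor 2.5 mm thick. Origin: centre of its underside; axes parallel to the module's: x away from the robot, y along the edge
- nut1: a plain zinc-steel M12 hexagon nut lying flat on the module's black deck, 19 mm across the flats, 22 mm across the corners, 10 mm thick, about 18 g, with a dark 13 mm bore; origin at the centre of the underside it starts on, z up through the bore. The four nuts are alike.
- nut2: a plain zinc-steel M12 hexagon nut lying flat on the module's black deck, 19 mm across the flats, 22 mm across the corners, 10 mm thick, about 18 g, with a dark 13 mm bore; origin at the centre of the underside it starts on, z up through the bore. The four nuts are alike.
- nut3: a plain zinc-steel M12 hexagon nut lying flat on the module's black deck, 19 mm across the flats, 22 mm across the corners, 10 mm thick, about 18 g, with a dark 13 mm bore; origin at the centre of the underside it starts on, z up through the bore. The four nuts are alike.
- nut4: a plain zinc-steel M12 hexagon nut lying flat on the module's black deck, 19 mm across the flats, 22 mm across the corners, 10 mm thick, about 18 g, with a dark 13 mm bore; origin at the centre of the underside it starts on, z up through the bore. The four nuts are alike.
- truck: bystander: loose olive model army truck 78 mm long (its x), 42 mm wide, 34 mm high, 120 g; origin at the centre of its underside, wheels on the deck
- tank: bystander: loose white plastic tank, an upright cylinder 37 mm in diameter and 46 mm high with a small neck, 60 g; origin at the centre of its underside
- hut: bystander: loose cream crossing hut with a slate pitched roof on a brown base plate 75 x 70 mm, 83 mm high, 150 g; origin at the centre of its underside
- cone: bystander: loose brown pine cone standing upright as a tree, about 75 mm across and 92 mm high, 60 g; origin at the centre of its underside

How it is judged:
By the outcome, as a careful person would: the job done as asked, in the order asked, and still so for the second after the job is handed in, with the robot touching nothing.
It also fails if it takes over 61 s, if anything falls off the work surface, if the arm or the gripper's body presses on something with over 40 N, if the wrist force passes 120 N, or if a joint passes its speed limit or range.

## Working session

There is one attempt and no reset: what is moved stays moved. The work goes in short steps, Python scripts to look and compute and a tool call to move; the robot and the scene stay as the last step left them, time stands still between calls to the robot, and variables do not carry over. Pictures are saved under pics/ and viewed, about 8 in all and at most 12, crops included, and the job is handed in when it is done.

Besides the shell and the picture viewer there is one more tool, called after ">>>" as name([rows], argument=value, ...), one row to a line, values as JSON. apply_moves: Moves the arm, as the interface text tells. Its arguments: {"type":"object","properties":{"commands":{"type":"array"}},"required":["commands"]}

```bash
mkdir -p pics; ls; python3 - <<'E'
from workcell import arm
import cv2,numpy as np
print(arm.tip_reach, arm.sense())
for n in("scene","side","wrist"):
    p=arm.camera_params(n);print(n,p)
    cv2.imwrite(f"pics/{n}0.png",arm.read_camera(n)[:,:,::-1])
E
```

```text
pics
0.025 {'t': 0.0, 'joints': array([-8.54100579e-02,  1.31190531e-01,  1.48929385e+00,  2.90711247e-06,
        1.52298953e+00, -8.54083213e-02]), 'qd': array([ 1.15157244e-03,  8.37261882e-04,  2.37227622e-03, -5.24044654e-04,
        2.73200475e-05,  3.77124833e-04]), 'joint_torque': array([-1.90700346e-03, -5.69404185e+01, -5.00557995e+01, -2.19391650e-04,
        1.44415747e-02,  7.24149572e-05]), 'eef_pos': array([5.99492331e-01, 6.07636395e-05, 2.55218845e-01]), 'orientation': array([ 0.49948993,  0.49957255,  0.50050869, -0.50042794]), 'ft_force': array([ 0.2907695 ,  0.56989286, -0.37631111]), 'torque': array([-0.04859347,  0.05585254, -0.0310434 ]), 'grip_width': 0.08528375468811367}
scene {'fovy': 46.41959005249565, 'cx': 277.3127927184369, 'cy': 208.09997855394377, 'pose': array([[ 0.046131  , -0.77119152,  0.63492958,  1.22831786],
       [ 0.99879044,  0.0464365 , -0.01616521, -0.01068722],
       [-0.01701744,  0.63490731,  0.77240087,  0.93467626],
       [ 0.        ,  0.        ,  0.        ,  1.        ]])}
side {'fovy': 43.870774326040404, 'cx': 286.8599649488493, 'cy': 213.6667901312394, 'pose': array([[-0.99563805,  0.08144672, -0.0455116 ,  0.44378076],
       [-0.09100876, -0.74036614,  0.66601455,  1.04605893],
       [ 0.02054945,  0.66725138,  0.74454907,  1.20038009],
       [ 0.        ,  0.        ,  0.        ,  1.        ]])}
wrist {'fovy': 61.378221571925856, 'cx': 275.53034122191525, 'cy': 214.76721885302788, 'pose': array([[ 9.99999064e-01, -1.81672056e-04,  1.35602312e-03,
         5.99297503e-01],
       [-1.80648102e-04,  9.64933323e-01,  2.62495048e-01,
         6.57381412e-02],
       [-1.35615991e-03, -2.62495047e-01,  9.64932387e-01,
         3.74062258e-01],
       [ 0.00000000e+00,  0.00000000e+00,  0.00000000e+00,
         1.00000000e+00]])}
```

View pics/scene0.png

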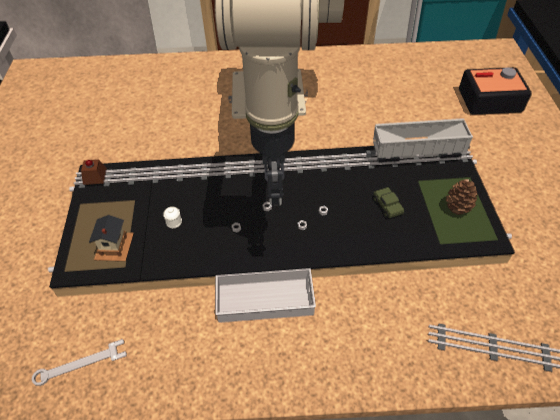

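View pics/side0.png

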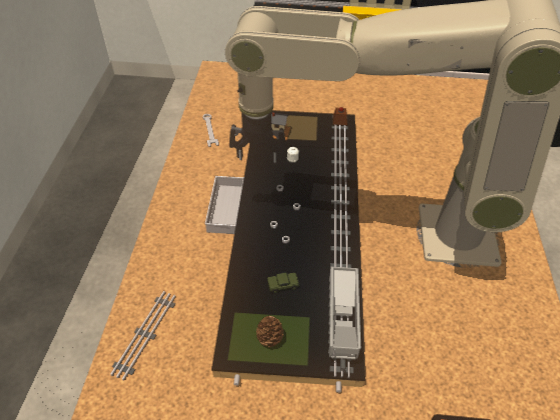

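View pics/wrist0.png

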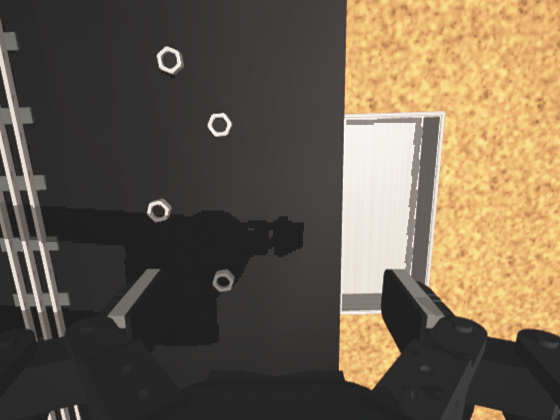

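The scene view shows the nuts at (236,227), (267,206), (302,225) and (323,210), with the tray spanning columns 216–314. The side view agrees. The wrist view shows the nuts at (170,60), (219,124), (158,210) and (223,281), the deck edge at column ~343, and the tray rows from 115 to 310.

```bash
cat > h.py <<'E'
from workcell import arm
import numpy as np,cv2
def ray(n,u,v,z,p=None):
    p=p or arm.camera_params(n);f=210/np.tan(np.radians(p['fovy']/2))
    d=p['pose'][:3,:3]@np.array([(u-p['cx'])/f,-(v-p['cy'])/f,-1]);o=p['pose'][:3,3]
    return (o+d*(z-o[2])/d[2]).round(4)
E
python3 - <<'E'
from h import *
im=cv2.imread('pics/wrist0.png');hsv=cv2.cvtColor(im,cv2.COLOR_BGR2HSV)
m=((hsv[...,2]>90)&(hsv[...,1]<60)).astype(np.uint8);m[:,:100]=0;m[:,330:]=0
for c in cv2.findContours(m,0,2)[0]:
    if cv2.contourArea(c)>200:
        M=cv2.moments(c);u,v=M['m10']/M['m00'],M['m01']/M['m00']
        print('w',round(u),round(v),cv2.contourArea(c),ray('wrist',u,v,.052))
for u,v in[(236,227),(267,206),(302,225),(323,210)]:print('s',ray('scene',u,v,.052))
print('edge w',[ray('wrist',u,v,.045)for u,v in[(345,60),(343,200),(341,330)]])
print('edge s',[ray('scene',u,v,.045)for u,v in[(55,279),(509,250)]])
print('tray w',[ray('wrist',u,v,.04)for u,v in[(345,120),(442,114),(343,310),(430,312)]])
print('tray s',[ray('scene',u,v,.04)for u,v in[(216,278),(310,271),(217,294),(314,289)]])
print('truck',ray('scene',388,203,.06),'tank',ray('scene',173,220,.06))
print('rail w',ray('wrist',60,340,.055))
E
```

```text
w 223 281 331.0 [ 0.5467 -0.0897  0.052 ]
w 131 298 742.5 [ 0.4531 -0.1085  0.052 ]
w 158 210 394.5 [ 0.4889 -0.0173  0.052 ]
w 219 124 436.5 [0.5492 0.0609 0.052 ]
w 169 60 530.5 [0.5095 0.1135 0.052 ]
s [ 0.5525 -0.0882  0.052 ]
s [ 0.4949 -0.016   0.052 ]
s [0.5556 0.0614 0.052 ]
s [0.5148 0.1134 0.052 ]
edge w [array([0.6588, 0.1144, 0.045 ]), array([ 0.6633, -0.0092,  0.045 ]), array([ 0.6682, -0.1501,  0.045 ])]
edge s [array([ 0.6631, -0.4718,  0.045 ]), array([0.6452, 0.5059, 0.045 ])]
tray w [array([0.6623, 0.0644, 0.04  ]), array([0.7501, 0.0697, 0.04  ]), array([ 0.6702, -0.1294,  0.04  ]), array([ 0.7623, -0.1317,  0.04  ])]
tray s [array([ 0.6769, -0.1307,  0.04  ]), array([0.6708, 0.0697, 0.04  ]), array([ 0.7155, -0.1274,  0.04  ]), array([0.715 , 0.0742, 0.04  ])]
truck [0.5095 0.2648 0.06  ] tank [ 0.5301 -0.2312  0.06  ]
rail w [ 0.3758 -0.1555  0.055 ]
```

>>> apply_moves([
  [0,0,0,0.12,0.5],
  [0,0,0,0.12,0.5],
  [0,0,0,0.12,0.5],
  [0,0,0,0.12,0.5],
  [0,0,0,0.12,0.5],
  [0,0,0,0.12,0.6],
  [0,0,0,0.12,0.6],
  [0,0,0,0.12,0.6],
  [0,0,0,0.12,0.6],
  [0,0,0,0.12,0.6],
])

```text
t: 0.98
eef_pos: [0.5998, 0.0, 0.2558]
orientation: [-0.128, -0.695, -0.128, 0.696]
ft_force: [0.1, 0.7, 0.2]
grip_width: 0.017
```

>>> apply_moves([
  [0,0,0,0.12,0.72],
  [0,0,0,0.12,0.72],
  [0,0,0,0.12,0.72],
  [0,0,0,0.006,0.72],
  [0,0.022,0.025,0,0.72],
  [0,0.022,0.025,0,0.72],
  [0.03,0.022,0.025,0,0.72],
  [0.03,0.023,0.02,0,0.72],
  [0.03,0,0,0,0.72],
  [0.03,0,0,0,0.72],
])

```text
t: 1.82
eef_pos: [0.5068, -0.0886, 0.1383]
orientation: [0.003, 0.707, 0.002, -0.707]
ft_force: [0.3, 0.5, 0.0]
grip_width: 0.0121
```

>>> apply_moves([
  [0,0,0,0,0.72],
  [0,0,0,0,0.72],
])

```text
t: 1.98
eef_pos: [0.5061, -0.0869, 0.1378]
orientation: [-0.002, -0.706, -0.003, 0.709]
ft_force: [-0.4, -1.1, 0.3]
grip_width: 0.0118
```

```bash
python3 - <<'E'
from h import *
s=arm.sense();print(s['eef_pos'],s['orientation'],s['joints'])
p=arm.camera_params('wrist');im=arm.read_camera('wrist')[:,:,::-1];cv2.imwrite('pics/w1.png',im)
hsv=cv2.cvtColor(np.ascontiguousarray(im),cv2.COLOR_BGR2HSV)
m=((hsv[...,2]>90)&(hsv[...,1]<60)).astype(np.uint8)
for c in cv2.findContours(m,0,2)[0]:
    a=cv2.contourArea(c)
    if 300<a<5000:
        M=cv2.moments(c);u,v=M['m10']/M['m00'],M['m01']/M['m00']
        print(round(u),round(v),a,ray('wrist',u,v,.052,p))
E
```

```text
[ 0.50613309 -0.08692613  0.13777742] [-0.00209509 -0.70559326 -0.0029592   0.70860779] [-2.69968181e-01 -9.12286803e-03  1.85501825e+00  2.58657779e-05
  1.30013208e+00  1.29367329e+00]
381 355 1448.5 [ 0.4191 -0.1592  0.052 ]
302 288 885.5 [ 0.4677 -0.1047  0.052 ]
```

View pics/w1.png

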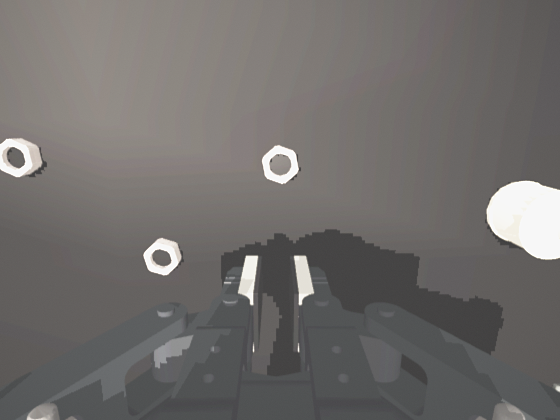

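The wrist view shows nut A at (280,164), straight ahead of the jaw gap (column ~277). B is at (162,257), C at (18,156), and the tank is on the right at (530,220).

```bash
python3 - <<'E'
from h import *
for u,v in[(280,164),(162,257),(18,156)]:print(ray('wrist',u,v,.051))
E
```

```text
[ 0.5482 -0.0902  0.051 ]
[ 0.4893 -0.0166  0.051 ]
[0.5518 0.0623 0.051 ]
```

>>> apply_moves([
  [0.02,0.002,0,0,0.72],
  [0.02,0,0,0,0.72],
  [0.012,0,0,0,0.72],
  [0.006,0,0,0,0.72],
  [0.003,0,0,0,0.72],
  [0,0,0,0,0.72],
  [0,0,0,0,0.72],
])

```text
t: 2.62
eef_pos: [0.5085, -0.0894, 0.0794]
orientation: [0.002, 0.708, 0.002, -0.707]
ft_force: [0.1, 0.2, -0.3]
grip_width: 0.012
```

```bash
python3 - <<'E'
from h import *
s=arm.sense();print(s['eef_pos'],s['ft_force'])
cv2.imwrite('pics/w2.png',np.hstack([arm.read_camera('wrist')[100:400,100:460,::-1],arm.read_camera('side')[100:400,150:450,::-1]]))
E
```

```text
[ 0.50854553 -0.0893601   0.07937645] [ 0.06206404  0.15313672 -0.34282031]
```

View pics/w2.png

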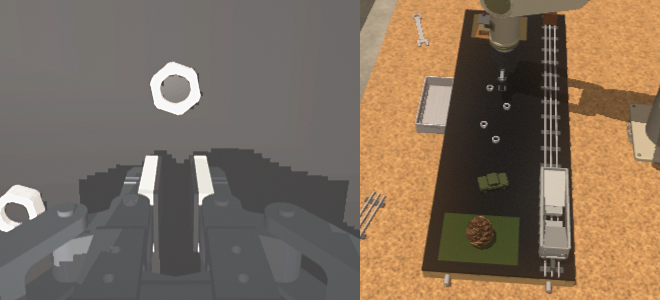

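The nut is centred ahead of the pads. I'll lower 6 mm and push.

>>> apply_moves([
  [0.003,0,0,0,0.72],
  [0.003,0,0,0,0.72],
  [0,0,-0.005,0,0.72],
  [0,0,-0.007,0,0.72],
  [0,0,-0.01,0,0.72],
  [0,0,-0.01,0,0.72],
  [0,0,-0.01,0,0.72],
  [0,0,-0.01,0,0.72],
  [0,0,-0.01,0,0.72],
  [0,0,-0.01,0,0.72],
])

```text
t: 3.55
eef_pos: [0.5808, -0.0889, 0.0721]
orientation: [0.002, 0.707, 0.002, -0.707]
ft_force: [-0.6, -0.1, 0.7]
grip_width: 0.0117
```

```bash
python3 - <<'E'
from h import *
s=arm.sense();print(s['eef_pos'],s['ft_force'])
cv2.imwrite('pics/w3.png',np.hstack([arm.read_camera('wrist')[100:400,100:460,::-1],arm.read_camera('side')[100:400,150:450,::-1]]))
E
```

```text
[ 0.58082137 -0.08892189  0.07214248] [-0.6114174  -0.13640199  0.68402173]
```

View pics/w3.png

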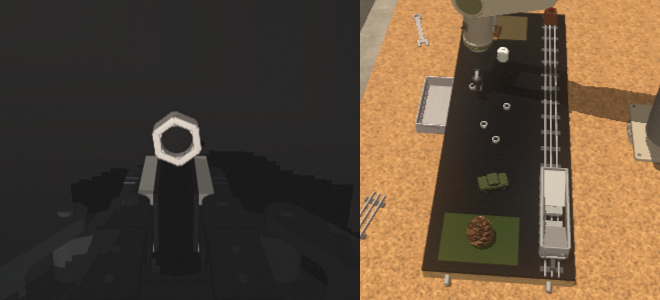

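The nut is cradled against both pad tips and sits centred, so the push works. I'll continue over the edge.

>>> apply_moves([
  [0,0,-0.01,0,0.72],
  [0,0,-0.01,0,0.72],
  [0,0,-0.01,0,0.72],
  [0,0,-0.01,0,0.72],
  [0,0,-0.01,0,0.72],
  [0,0,-0.01,0,0.72],
  [0,0,-0.01,0,0.72],
  [0,0,-0.01,0,0.72],
  [0,0,-0.01,0,0.72],
  [0,0,-0.008,0,0.72],
])

```text
t: 4.48
eef_pos: [0.6781, -0.0884, 0.0719]
orientation: [-0.002, -0.707, -0.002, 0.707]
ft_force: [-0.7, -0.8, 0.3]
grip_width: 0.012
```

>>> apply_moves([
  [0,0,0,0,0.72],
  [0,0,0,0,0.72],
])

```text
t: 4.65
eef_pos: [0.6775, -0.0884, 0.0719]
orientation: [-0.002, -0.707, -0.002, 0.707]
ft_force: [0.1, -0.0, -1.0]
grip_width: 0.0118
```

```bash
python3 - <<'E'
from h import *
s=arm.sense();print(s['eef_pos'],s['ft_force'])
cv2.imwrite('pics/w4.png',np.hstack([arm.read_camera('wrist')[100:400,100:460,::-1],arm.read_camera('side')[100:400,150:450,::-1]]))
E
```

```text
[ 0.67751673 -0.08840595  0.07185656] [ 0.12150968 -0.02753986 -0.98122656]
```

View pics/w4.png

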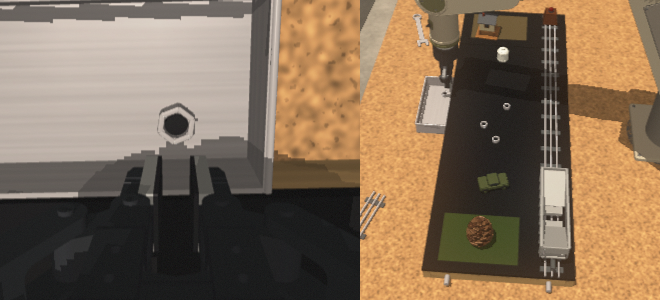

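Nut A lies flat in the tray, at crop pixel (178,122). Nut B is next: lift, go behind it, lower and push.

>>> apply_moves([
  [-0.02,0,0,0,0.72],
  [-0.02,0,0,0,0.72],
  [0,-0.012,0.038,0,0.72],
  [0,-0.012,0.038,0,0.72],
  [0,-0.012,0.038,0,0.72],
  [0,-0.012,0.038,0,0.72],
  [0,-0.012,0.038,0,0.72],
  [0,-0.012,0.038,0,0.72],
  [0,0,0,0,0.72],
  [0,0,0,0,0.72],
])

```text
t: 5.58
eef_pos: [0.4462, -0.0168, 0.1112]
orientation: [-0.002, -0.707, -0.002, 0.708]
ft_force: [0.6, -1.0, 0.3]
grip_width: 0.0119
```

>>> apply_moves([
  [0.015,0,0,0,0.72],
  [0.015,0,0,0,0.72],
  [0.006,0,0,0,0.72],
  [0,0,0,0,0.72],
  [0,0,0,0,0.72],
])

```text
t: 6.0
eef_pos: [0.4498, -0.0178, 0.0763]
orientation: [-0.002, -0.707, -0.002, 0.707]
ft_force: [0.5, -0.8, -0.0]
grip_width: 0.0121
```

```bash
python3 - <<'E'
from h import *
s=arm.sense();print(s['eef_pos'],s['ft_force'])
cv2.imwrite('pics/w5.png',np.hstack([arm.read_camera('wrist')[100:400,100:460,::-1],arm.read_camera('side')[100:400,150:450,::-1]]))
E
```

```text
[ 0.44978029 -0.01777293  0.07634432] [ 0.54578878 -0.82987393 -0.00406285]
```

View pics/w5.png

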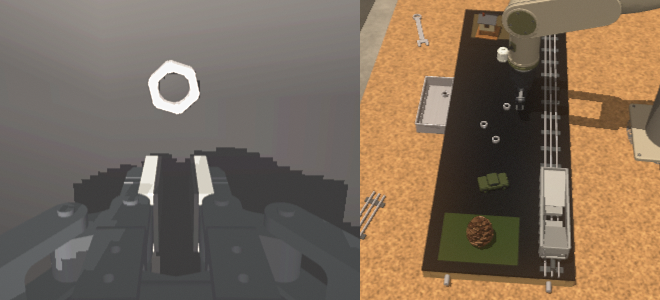

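Nut B is centred ahead at crop pixel (174,87), and the side view shows nut A in the tray. I'll push B.

>>> apply_moves([
  [0.002,0,-0.004,0,0.72],
  [0.002,0,-0.006,0,0.72],
  [0,0,-0.008,0,0.72],
  [0,0,-0.01,0,0.72],
  [0,0,-0.01,0,0.72],
  [0,0,-0.01,0,0.72],
  [0,0,-0.01,0,0.72],
  [0,0,-0.01,0,0.72],
  [0,0,-0.01,0,0.72],
  [0,0,-0.01,0,0.72],
])

```text
t: 6.93
eef_pos: [0.5386, -0.0171, 0.0721]
orientation: [0.002, 0.707, 0.002, -0.707]
ft_force: [-1.1, 0.8, 0.6]
grip_width: 0.0119
```

>>> apply_moves([
  [0,0,-0.01,0,0.72],
  [0,0,-0.01,0,0.72],
  [0,0,-0.01,0,0.72],
  [0,0,-0.01,0,0.72],
  [0,0,-0.01,0,0.72],
  [0,0,-0.01,0,0.72],
  [0,0,-0.01,0,0.72],
  [0,0,-0.01,0,0.72],
  [0,0,-0.01,0,0.72],
  [0,0,-0.01,0,0.72],
])

```text
t: 7.77
eef_pos: [0.6385, -0.0166, 0.0719]
orientation: [0.002, 0.707, 0.002, -0.707]
ft_force: [0.9, -0.5, -0.1]
grip_width: 0.0119
```

>>> apply_moves([
  [0,0,-0.01,0,0.72],
  [0,0,-0.01,0,0.72],
  [0,0,-0.01,0,0.72],
  [0,0,-0.01,0,0.72],
  [0,0,0,0,0.72],
  [0,0,0,0,0.72],
])

```text
t: 8.27
eef_pos: [0.6779, -0.0164, 0.0717]
orientation: [-0.002, -0.707, -0.002, 0.707]
ft_force: [-0.3, 0.1, -0.1]
grip_width: 0.0118
```

```bash
python3 - <<'E'
from h import *
s=arm.sense();print(s['eef_pos'],s['ft_force'])
cv2.imwrite('pics/w6.png',np.hstack([arm.read_camera('wrist')[100:400,100:460,::-1],arm.read_camera('side')[100:400,150:450,::-1]]))
E
```

```text
[ 0.67787761 -0.01641709  0.07172489] [-0.28391408  0.08705494 -0.14072053]
```

View pics/w6.png

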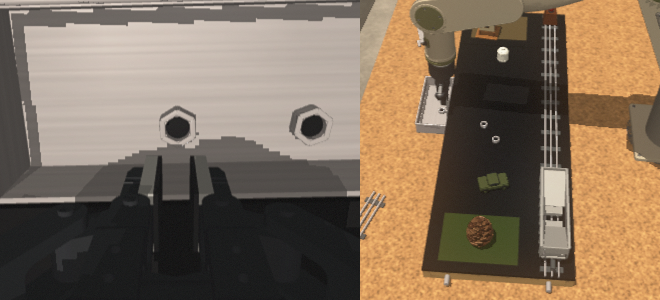

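Nuts A and B are both in the tray. Nut C at (0.5515, 0.062) needs a diagonal push of 15° toward −y.

>>> apply_moves([
  [-0.02,0,0,0,0.72],
  [-0.02,0,0,0,0.72],
  [0,-0.022,0.033,0,0.72],
  [0,-0.022,0.033,0,0.72],
  [0,-0.022,0.033,0,0.72],
  [0,-0.022,0.032,0,0.72],
  [0,0,0.032,0,0.72],
  [0,0,0,0.12,0.72],
  [0,0,0,0.12,0.72],
  [0,0,0,0.022,0.72],
])

```text
t: 9.2
eef_pos: [0.5129, 0.071, 0.1122]
orientation: [-0.093, 0.701, -0.093, -0.701]
ft_force: [0.9, -0.4, 0.1]
grip_width: 0.0118
```

>>> apply_moves([
  [0.012,0,0,0,0.72],
  [0.012,0,0,0,0.72],
  [0.006,0,0,0,0.72],
  [0,0,0,0,0.72],
  [0,0,0,0,0.72],
])

```text
t: 9.62
eef_pos: [0.5131, 0.0706, 0.0808]
orientation: [0.09, -0.7, 0.091, 0.702]
ft_force: [0.0, -0.5, 1.2]
grip_width: 0.0121
```

```bash
python3 - <<'E'
from h import *
s=arm.sense();print(s['eef_pos'],s['ft_force'])
cv2.imwrite('pics/w7.png',np.hstack([arm.read_camera('wrist')[100:400,100:460,::-1],arm.read_camera('side')[100:400,150:450,::-1]]))
E
```

```text
[0.51312479 0.07058036 0.08077484] [ 0.02856322 -0.48051531  1.21410976]
```

View pics/w7.png

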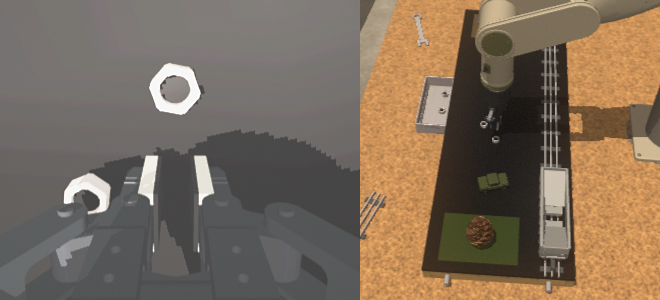

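C is centred at crop pixel (176,88), with D clear to the left at (87,195). I'll lower while creeping forward, then push.

>>> apply_moves([
  [0.001,0,-0.004,0,0.72],
  [0.003,0,-0.004,0,0.72],
  [0.004,0,-0.004,0,0.72],
  [0,0,-0.006,0,0.72],
  [0,0,-0.01,0,0.72],
  [0,0,-0.01,0,0.72],
  [0,0,-0.01,0,0.72],
  [0,0,-0.01,0,0.72],
  [0,0,-0.01,0,0.72],
  [0,0,-0.01,0,0.72],
])

```text
t: 10.55
eef_pos: [0.5902, 0.0506, 0.0739]
orientation: [0.091, -0.701, 0.091, 0.701]
ft_force: [0.0, -0.7, -0.3]
grip_width: 0.0119
```

>>> apply_moves([
  [0,0,-0.01,0,0.72],
  [0,0,-0.01,0,0.72],
  [0,0,-0.01,0,0.72],
  [0,0,-0.01,0,0.72],
  [0,0,-0.01,0,0.72],
  [0,0,-0.01,0,0.72],
  [0,0,-0.01,0,0.72],
  [0,0,-0.01,0,0.72],
  [0,0,-0.01,0,0.72],
  [0,0,0,0,0.72],
])

```text
t: 11.38
eef_pos: [0.6781, 0.0273, 0.0741]
orientation: [-0.091, 0.702, -0.091, -0.701]
ft_force: [1.0, 0.4, -0.5]
grip_width: 0.0121
```

```bash
python3 - <<'E'
from h import *
s=arm.sense();print(s['eef_pos'],s['ft_force'])
cv2.imwrite('pics/w8.png',np.hstack([arm.read_camera('wrist')[100:400,100:460,::-1],arm.read_camera('side')[100:400,150:450,::-1]]))
E
```

```text
[0.67806915 0.02725405 0.07405482] [ 0.98620013  0.4296071  -0.53619713]
```

View pics/w8.png

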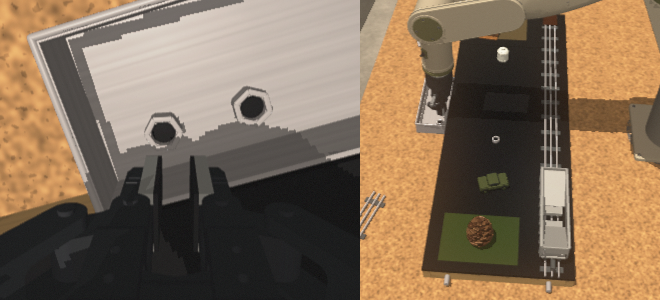

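All three nuts are now in the tray. For nut D I'll lift, move behind it, turn to a 29° diagonal and check its position numerically.

>>> apply_moves([
  [-0.02,0,0,0,0.72],
  [-0.02,0,0,0,0.72],
  [0,-0.01,0.037,0,0.72],
  [0,-0.01,0.037,0,0.72],
  [0,-0.01,0.037,0,0.72],
  [0,-0.01,0.037,0,0.72],
  [0,-0.01,0.037,0,0.72],
  [0,0,0.037,0.12,0.72],
  [0,0,0,0.12,0.72],
  [0,0,0,0.003,0.72],
])

```text
t: 12.32
eef_pos: [0.4715, 0.1335, 0.1133]
orientation: [0.176, -0.684, 0.176, 0.685]
ft_force: [0.2, -0.3, 0.1]
grip_width: 0.0118
```

>>> apply_moves([
  [0,0,0,0,0.72],
  [0,0,0,0,0.72],
])

```text
t: 12.48
eef_pos: [0.4757, 0.1327, 0.115]
orientation: [-0.174, 0.686, -0.174, -0.685]
ft_force: [-0.1, 0.3, -0.4]
grip_width: 0.0121
```

```bash
python3 - <<'E'
from h import *
s=arm.sense();print(s['eef_pos'],s['orientation'])
p=arm.camera_params('wrist');im=np.ascontiguousarray(arm.read_camera('wrist')[:,:,::-1]);cv2.imwrite('pics/w9.png',im)
g=im.min(2)
for th in(150,180,210):
  m=(g>th).astype(np.uint8)
  for c in cv2.findContours(m,0,2)[0]:
    a=cv2.contourArea(c)
    if 300<a<6000:
        x,y,w,h=cv2.boundingRect(c);print(th,x,y,w,h,a,ray('wrist',x+w/2,y+h/2,.052,p))
E
```

```text
[0.47571008 0.13272244 0.1150167 ] [-0.17402428  0.68611167 -0.17352304 -0.68473067]
150 38 327 52 40 533.5 [0.4786 0.273  0.052 ]
150 0 302 50 68 2033.5 [0.4955 0.2886 0.052 ]
150 441 274 119 98 4119.5 [0.3711 0.0402 0.052 ]
150 294 256 20 49 534.0 [0.4492 0.1281 0.052 ]
150 238 256 20 49 541.5 [0.4641 0.1557 0.052 ]
150 256 152 41 44 1277.5 [0.5093 0.1131 0.052 ]
180 481 314 79 58 1953.0 [0.3527 0.0343 0.052 ]
180 458 289 102 56 1468.5 [0.3725 0.0346 0.052 ]
180 294 256 20 49 506.0 [0.4492 0.1281 0.052 ]
180 238 256 20 49 513.0 [0.4641 0.1557 0.052 ]
180 256 152 41 44 1253.5 [0.5093 0.1131 0.052 ]
210 482 315 78 57 1851.5 [0.3523 0.0341 0.052 ]
210 458 290 102 55 1373.0 [0.3722 0.0347 0.052 ]
210 295 256 19 49 485.0 [0.4491 0.1278 0.052 ]
210 238 256 20 49 492.5 [0.4641 0.1557 0.052 ]
210 257 153 40 43 1226.0 [0.5089 0.113  0.052 ]
```

D is at (0.509, 0.113), dead centre in front of the gap. I'll lower and push.

>>> apply_moves([
  [0.014,0,0,0,0.72],
  [0.014,0,0,0,0.72],
  [0.01,0,0,0,0.72],
  [0.003,0,0,0,0.72],
  [0,0,-0.005,0,0.72],
  [0,0,-0.006,0,0.72],
  [0,0,-0.01,0,0.72],
  [0,0,-0.01,0,0.72],
  [0,0,-0.01,0,0.72],
  [0,0,-0.01,0,0.72],
])

```text
t: 13.37
eef_pos: [0.5208, 0.1077, 0.0738]
orientation: [-0.175, 0.685, -0.175, -0.685]
ft_force: [-0.1, 1.2, 0.3]
grip_width: 0.0117
```

>>> apply_moves([
  [0,0,-0.01,0,0.72],
  [0,0,-0.01,0,0.72],
  [0,0,-0.01,0,0.72],
  [0,0,-0.01,0,0.72],
  [0,0,-0.01,0,0.72],
  [0,0,-0.01,0,0.72],
  [0,0,-0.01,0,0.72],
])

```text
t: 13.95
eef_pos: [0.5815, 0.0743, 0.0731]
orientation: [0.175, -0.685, 0.175, 0.685]
ft_force: [-1.0, 0.1, -0.2]
grip_width: 0.0122
```

```bash
python3 - <<'E'
from h import *
s=arm.sense();print(s['eef_pos'],s['ft_force'])
p=arm.camera_params('wrist');g=arm.read_camera('wrist').min(2)
for th in(70,100,140):
  m=(g>th).astype(np.uint8)
  for c in cv2.findContours(m,0,2)[0]:
    a=cv2.contourArea(c);x,y,w,h=cv2.boundingRect(c)
    if 300<a<4000 and 200<x<350: print(th,x,y,w,h,a,ray('wrist',x+w/2,y+h/2,.052,p))
E
```

```text
[0.5814632  0.07433883 0.0731263 ] [-0.977692    0.07972845 -0.20084697]
70 238 211 76 94 3019.0 [0.5892 0.0689 0.052 ]
100 295 257 18 48 463.5 [0.5741 0.0634 0.052 ]
100 239 211 61 94 2342.0 [0.5905 0.0713 0.052 ]
140 253 216 46 44 586.0 [0.5971 0.0646 0.052 ]
```

The nut is still cradled at (276,236). I'll finish the push, then lift and back away.

>>> apply_moves([
  [0,0,-0.01,0,0.72],
  [0,0,-0.01,0,0.72],
  [0,0,-0.01,0,0.72],
  [0,0,-0.01,0,0.72],
  [0,0,-0.01,0,0.72],
  [0,0,-0.01,0,0.72],
  [0,0,-0.01,0,0.72],
  [0,0,-0.01,0,0.72],
  [0,0,-0.01,0,0.72],
  [0,0,-0.01,0,0.72],
])

```text
t: 14.83
eef_pos: [0.6693, 0.0263, 0.0731]
orientation: [-0.175, 0.685, -0.175, -0.685]
ft_force: [0.1, 0.1, 0.4]
grip_width: 0.012
```

>>> apply_moves([
  [0,0,-0.01,0,0.72],
  [0,0,-0.003,0,0.72],
  [0,0,0,0,0.72],
  [0,0,0,0,0.72],
  [-0.02,0,0,0,0.72],
  [-0.03,0,0,0,0.72],
  [-0.04,0,0.03,0,0.72],
  [-0.04,0,0.04,0,0.72],
  [0,0,0.04,0,0.72],
  [0,0,0,0,0.72],
])

```text
t: 15.67
eef_pos: [0.5913, 0.0692, 0.1862]
orientation: [0.174, -0.684, 0.174, 0.687]
ft_force: [-1.6, -0.2, -1.7]
grip_width: 0.0116
```

```bash
python3 - <<'E'
from h import *
s=arm.sense();print(s['t'],s['eef_pos'],s['ft_force'])
a=arm.read_camera('scene')[100:340,30:540,::-1];b=arm.read_camera('wrist')[:,:,::-1]
sc=arm.read_camera('side')[100:400,150:450,::-1]
b=cv2.resize(b,(455,341));sc=cv2.resize(sc,(341,341))
top=cv2.resize(a,(544,256));top=np.hstack([top,np.zeros((256,252,3),np.uint8)])
cv2.imwrite('pics/fin.png',np.vstack([top,np.hstack([b,sc])]))
E
```

```text
15.6667 [0.59128708 0.06919725 0.18616303] [-1.55696871 -0.23081637 -1.68540973]
```

View pics/fin.png

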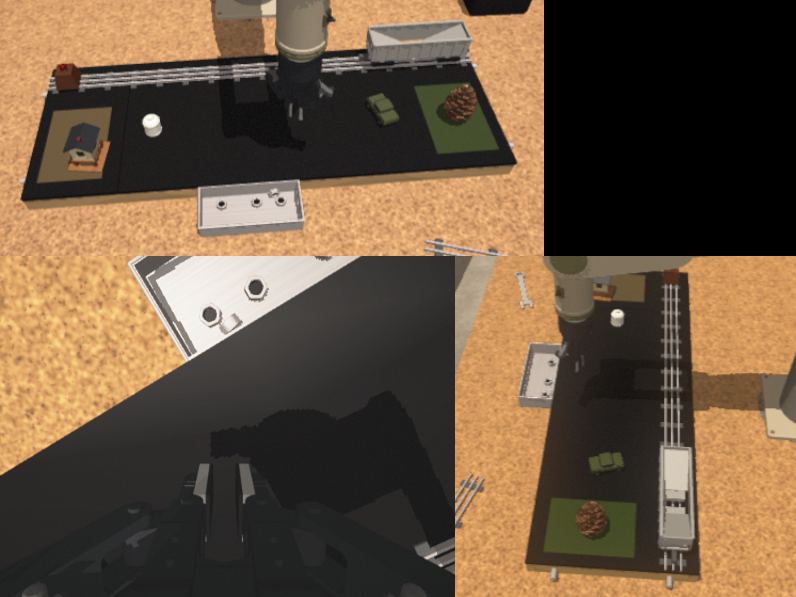

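All four nuts are in the tray; D stands on its edge between C and the near wall. I'll check that the bystanders haven't moved, then hand in.

```bash
python3 - <<'E'
from h import *
a=cv2.imread('pics/scene0.png').astype(int);b=arm.read_camera('scene')[:,:,::-1].astype(int)
for n,(x0,y0,x1,y1) in dict(truck=(368,183,410,222),tank=(158,200,188,232),hut=(85,208,138,268),cone=(440,172,485,222)).items():
    print(n,abs(a-b)[y0:y1,x0:x1].mean().round(2))
arm.sign_off()
E
```

```text
truck 2.09
tank 1.88
hut 1.68
cone 1.8
the job is handed in; nothing more can be done
```

All four nuts are off the deck and in the steel tray, and I handed the job in at about 16 s of the 61 s allowed. I pushed each nut along the deck with the nearly shut fingertips, two straight ahead and two on a diagonal. None was picked up.

- **Nuts:** the last pictures show three lying flat in the tray. The fourth, the last one swept, rests on its edge against a neighbour and the near wall, inside the tray.
- **Bystanders:** the truck, tank, hut and pine cone looked unmoved. Around each of them the scene picture differs from the first one by only about 2 grey levels, which I take as image noise.
- **Force and position:** wrist force read about 2 N or less at every check. The gripper was clear of everything at the end. No check failed. The scene and wrist cameras disagreed by about 6 mm in x at the start, and close-up views settled it.

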